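Draw the instrument tray over the step and pin it in the clevis

TASK

Pull the loaded tray by its upper tab out from under the instrument, up over the step and along the raised deck until it is fully home against the two ears. Keep it sliding and nearly level, raising its front only just enough to clear the step and never lifting the whole tray away, so that the metal housing stays standing in it. Then take the locking pin from its wooden rest, thread it from the robot's side through the near ear, the tray's lug and the far ear until its handle is up against the near ear, and let go; leave the multimeter, the screwdriver and the steel collar where they are.

Things in the scene. Friction and masses are not known exactly. Their poses are not given: they have to be found in the camera images.
- station: Fixed test station; origin on the table, z up, yaw varies. The tray travels along its -y. Raised aluminium deck: y +75 to -112 mm, x +-80 mm, top at z 24 mm. Low wooden bay: y 75 to 250 mm, top at z 16 mm. Low rails guide the tray's sides: in the bay (10 mm high) 56 mm either side of the centre line, on the deck (7 mm high) 55 mm (y -45 to -5 mm), flaring wider towards y +22 mm.
- step_edge (a point): middle of the square edge of the 8 mm step UP from bay to deck: station frame (0, 75, 24) mm; the edge runs along the station's x
- instrument_edge (a point): middle of the lower front edge of the grey instrument hung over the bay: station (0, 81, 135) mm. Its upright front face rises from here to z 241 mm, x +-85 mm; it reaches back to y 250 mm on four corner posts (y 94 mm and beyond). No room for an upright gripper over the tab at the start: lean the tool's top back to -y by 30 to 45 degrees
- clevis (a point): point midway between two steel ears, on the axis of their 15 mm holes (along station x): station (0, -90, 52) mm. Ears: x -25 to -15 and 15 to 25 mm, y -103 to -75 mm, standing 42 mm above the deck at its end (top at z 66 mm). Their faces at y -75 mm stop the tray's front. Axes as the station's, +x away from the robot
- tray_mid (a point): centre of the underside of the loose steel tray (0.45 kg): 100 mm (x) by 130 mm (y), floor 4 mm thick, rim 18 mm high, lug and pull tab on its front, the -y end. Axes as the station's within a few degrees. It starts in the bay, front face 12 to 30 mm short of the step; fully home this point is at station (0, -10, 24) mm, +-5 mm play in x
- tab_grip (a point): where to pinch the tray's pull tab, a steel plate above the lug: 14 mm thick (x), 28 mm high (z), sticking out 57 mm from the tray's front; this point is in its middle, 38 mm out from the front: tray frame (0, -103, 74) mm from tray_mid. The tab passes over the ears with the fingers either side of it (tab's underside 60 mm above the tray's underside)
- tab_hole (a point): centre of the 15 mm hole across (x) the lug, a 14 mm thick plate low on the tray's front, sticking out 30 mm: tray frame (0, -80, 28) mm from tray_mid. The lug passes between the ears and this point meets the clevis point when the tray is home
- housing_center (a point): middle of the turned aluminium housing standing loose in the tray: 60 mm diameter at its foot, 40 mm at its top, 60 mm high, 0.2 to 0.45 kg; point half-way up, z its upright axis
- pin_grip (a point): centre of the square black handle of the locking pin (0.12 kg): handle 70 mm long (x), 20 by 20 mm. A 10 mm steel shank goes on from its front face (35 mm ahead along +x) for 70 mm to a tapered tip. On the rest the pin lies level, this point 50 mm above the table
- pin_tip (a point): tip of the pin, 105 mm ahead of pin_grip along the pin's x
- rest: fixed wooden rest for the pin, 170 by 70 mm; origin on the table under the handle's centre, x along the pin. A block 16 mm wide, 40 mm high is under the handle's tail (x -36 to -18 mm), a notched block 45 mm wide, 55 mm high under the shank (x 66 to 84 mm); both sides of the handle's middle are free
- multimeter: bystander: green multimeter 130 x 70 x 30 mm lying on the table; leave alone
- screwdriver: bystander: screwdriver lying on the table; leave alone
- collar: bystander: steel collar, 56 mm diameter, 30 mm high, on the table; leave alone

How it is judged:
On the way, in this order (a step that is already met when the one before it is completed fails the run):
1. the tray is fully home on the deck, level, the housing standing in it (y of tab_hole in the frame of station below -0.086 m and z of tab_hole in the frame of station below 0.056 m and angle between tray_mid's own z axis and vertical below 0.05 rad and angle between housing_center's own z axis and vertical below 0.1 rad), for 0.2 s.
2. the pin is through ear, lug and ear (x of pin_tip in the frame of station above 0.033 m and distance between pin_tip and clevis below 0.052 m and angle between the x axis of pin_grip and the x axis of station, either way round below 0.2 rad), for 0.2 s.
At the end, for the whole second after the job is handed in: Tray level on the deck (3 degrees), its lug hole within 4 mm of the ears' hole axis along the slide; housing upright in it (6 degrees); pin through ear, lug and ear from the robot's side, its handle within 12 mm of the near ear; all released and at rest (all of step 1 and y of tab_hole in the frame of station above -0.094 m and horizontal distance between housing_center and tray_mid below 0.06 m and x of pin_tip in the frame of station above 0.033 m and y of pin_tip in the frame of station between -0.098 and -0.082 m and z of pin_tip in the frame of station between 0.042 and 0.064 m and angle between the x axis of pin_grip and the x axis of station, either way round below 0.2 rad and linear speed of each of pin, tray below 0.02 m/s); the robot touches nothing.
It fails at once if the tray was tipped by more than 14 degrees (angle between tray_mid's own z axis and vertical above 0.25 rad).
It fails at once if the tray was lifted away instead of slid (its middle more than 25 mm above the deck) (z of tray_mid in the frame of station above 0.049 m).
It fails at once if the housing tipped by more than 20 degrees (angle between housing_center's own z axis and vertical above 0.35 rad).
It fails at once if a bystander was pushed more than 30 mm (distance of any of multimeter, screwdriver, collar from where it was at the start of the episode above 0.03 m).
It also fails if it takes over 64 s, if anything falls off the work surface, if the arm or the gripper's body presses on something with over 40 N, if the wrist force passes 120 N, or if a joint passes its speed limit or range.

ROBOT

A 7-joint arm with a two-finger parallel gripper is mounted at the origin on the work surface. World frame = base frame: x ahead of the robot, y to its left, z up, the work surface at z = 0. Lengths are in m, angles in rad, forces in N, time in s.
With the tool pointing down it reaches from about 0.425 to 0.925 m from the base axis. Payload 6.8 kg.
Tool frame: the origin (TCP) lies on the centre line of the jaws, within the pads' length; the fingertips stand bot.tip_reach ahead of it and the grasp point (between the pads) lies 3 mm ahead of it (bot.tip_reach is the distance from the TCP to the fingertips, in m); z points along the fingers, y is the line along which they close (so a half turn about z gives the same grasp; the last joint's range is limited). The gripper opens to 85 mm and grips with 20 to 120 N. Pads are 22 mm wide; open, the fingers measure 114 mm over their backs; the gripper's body (76 mm by 85 mm) begins 54 mm behind the grasp point. The pads swing forward as they close: fully open they stand 13 mm farther back than shut.
Start: joints at [1.178, 0.477, 0.022, 1.555, -0.011, 1.109, -0.083], TCP at [0.19, -0.648, 0.253] pointing down, gripper open.
Joint ranges: [-2.96, 2.96], [-0.34, 2.1], [-1.41, 1.46], [0.24, 2.44], [-1.37, 4.51], [0.17, 1.92], [-2.96, 2.96]. Speed limits (rad/s): [2.39, 2.39, 3.14, 3.14, 3.14, 3.14, 3.14].

INTERFACE

Orientations are given as a unit quaternion [w, x, y, z].
In Python, from station import bot gives the robot as it stands.
- The arm moves only by the tool jog_arm, never from a script. Its argument "deltas" is a list of rows, each a list of 7 numbers: the shift along the world's x, y, z in m, then the turn, a rotation vector about the world's x, y, z in rad, then the opening, from 0 (shut) to 1 (fully open). In form: [[x, y, z, rx, ry, rz, grip], ...]. A call has 1 to 10 rows; each row shifts and turns the commanded pose from where the row before left it; what a row does not reach is not made up. A row lasts 1/10 s, in which the tool goes at most 50 mm and 8.59 degrees, less where a joint would pass 70% of its speed; a pose out of reach is approached as far as the arm can. A call with a gripper value outside its range is refused whole. The fingers move at their own pace and stop on an object; "newtons" is the grip in N (left out, the last holds). Time passes only in rows, so rows that do not move let the fingers close. It gives the time, the measured TCP pose, the force, the opening and the grip force at its end, in the units of the state.
- bot.get_obs(): the state, without advancing time (a new reading comes with each control period).
- bot.read_camera(name): name is "side" or "top" or "wrist"; returns a dict with "img" (384x512x3 uint8, red, green, blue), "K" (3x3 intrinsics, pixels), "dist_coeffs" ([k1, k2, p1, p2, k3] as OpenCV has them; the pictures are not rectified), "eye" and "attitude" of the camera in the world. Camera axes: x right, y down, z forward; pixel columns grow to the right and rows downward; lengths in m; the calibration is good to about 2 mm. A picture is of the moment at which its call begins. There is no depth.
- bot.hand_in(): hands the job in; it is judged then, once.
The state is a dict: "t": time; "q": joint angles; "joint_vel": joint speeds; "joint_torque": joint torques, N m; "eef_pos": TCP position; "tool_rot": TCP orientation; "contact_force": force on the tool from outside, world axes, zero at the start; "torque": the same for the moment, N m; "gripper_width": opening from 0.0 (shut) to 1.0 (fully open); "grasp_force": force on a finger pad.
Only numpy, scipy, OpenCV 4.12 (cv2) and the standard library are available. Lean on these libraries where they do the work, as an engineer would, in place of code of your own. Each camera call takes 0.05 s, during which the arm holds its last target. There are 200 camera calls.

## Working session

There is one attempt and no reset: what is moved stays moved. The work goes in short steps, Python scripts to look and compute and a tool call to move; the robot and the scene stay as the last step left them, time stands still between calls to the robot, and variables do not carry over. Pictures are saved under pics/ and viewed, at most 10 in all, crops included, and the job is handed in when it is done.

Besides the shell and the picture viewer there is one more tool, called after "Call:" as a command line: name --pt "numbers of a row" for each row, then --argument value for the rest. jog_arm: Moves the arm, as the interface text tells. Its arguments: {"type":"object","properties":{"deltas":{"type":"array"},"newtons":{"type":"number"}},"required":["deltas"]}

```bash
ls; mkdir -p pics; cat > h.py <<'E'
import numpy as np, cv2
from station import bot
from scipy.spatial.transform import Rotation as R
def cam(n):
    c=bot.read_camera(n); return c
def rot(c):
    a=np.array(c["attitude"],float)
    return a if a.shape==(3,3) else R.from_quat(a,scalar_first=True).as_matrix()
def ray(c,px):
    p=cv2.undistortPoints(np.array(px,float).reshape(-1,1,2),np.array(c["K"]),np.array(c["dist_coeffs"])).reshape(-1,2)
    d=np.c_[p,np.ones(len(p))]@rot(c).T
    return np.array(c["eye"]),d/np.linalg.norm(d,axis=1,keepdims=True)
def onz(c,px,z):
    e,d=ray(c,px); return e+d*((z-e[2])/d[:,2])[:,None]
def proj(c,P):
    M=rot(c).T; t=-M@np.array(c["eye"])
    return cv2.projectPoints(np.array(P,float).reshape(-1,1,3),cv2.Rodrigues(M)[0],t,np.array(c["K"]),np.array(c["dist_coeffs"]))[0].reshape(-1,2)
def save(c,n,s=1.0):
    cv2.imwrite("pics/"+n,cv2.resize(c["img"][:,:,::-1],None,fx=s,fy=s,interpolation=cv2.INTER_CUBIC))
E
python3 - <<'E'
from h import *
print(bot.get_obs(),bot.tip_reach)
for n in("top","side"):
    c=cam(n); save(c,n+"0.png",1.5); print(n,c["K"],c["eye"],c["attitude"],c["dist_coeffs"])
E
```

```text
pics
{'t': 0.0, 'q': array([ 1.1779143 ,  0.47778419,  0.02235061,  1.55643697, -0.0114993 ,
        1.10929163, -0.0831152 ]), 'joint_vel': array([ 5.02762288e-04,  6.09067231e-04, -1.78087663e-03, -2.37689980e-03,
        7.46983156e-05, -2.18752329e-04,  1.74989870e-04]), 'joint_torque': array([-8.97264945e-04, -5.96456265e+01,  1.60772033e+00, -2.81201577e+01,
        1.25164585e-02,  9.48095578e-03, -4.98522738e-06]), 'eef_pos': array([ 0.18947067, -0.6472979 ,  0.25234267]), 'tool_rot': array([-8.74390058e-04,  9.89879318e-01,  1.41908889e-01, -1.95141214e-04]), 'contact_force': array([-0.60625905, -0.25845371, -0.2315779 ]), 'torque': array([-0.02630524,  0.00175143,  0.01212211]), 'grasp_force': 0.0, 'gripper_width': 0.9963095896570248} 0.022
top [[368.49618121   0.         258.6891474 ]
 [  0.         368.49618121 193.18723843]
 [  0.           0.           1.        ]] [ 0.40410539 -0.02393429  1.05256746] [-0.06339189  0.71080999 -0.69875762  0.04968322] [-0.02377993  0.          0.          0.          0.        ]
side [[443.02875679   0.         258.57495601]
 [  0.         443.02875679 196.56720421]
 [  0.           0.           1.        ]] [ 0.97265267 -0.5481095   1.03394587] [-0.291636    0.90244279  0.30144232 -0.0983767 ] [0.05257985 0.         0.         0.         0.        ]
```

View pics/top0.png

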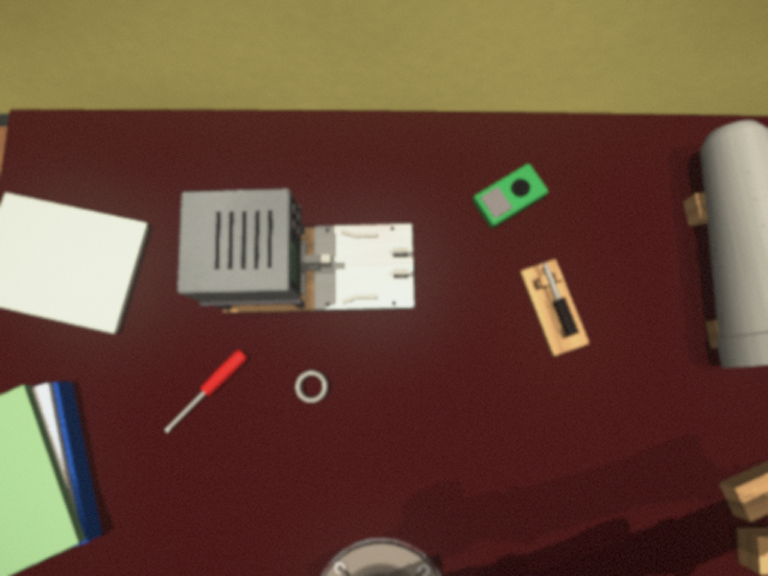

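View pics/side0.png

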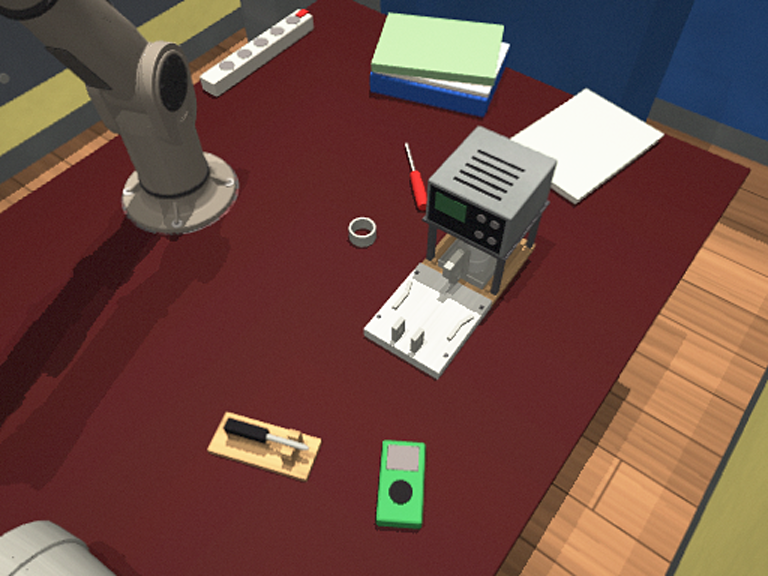

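The top view has the deck's white part at about x 335–413, y 223–308 (1.5x pixels). The tab is near (325,262), and the pin on its rest runs from (545,265) to (570,325). World +x is up in the picture and the station's yaw is near 0.

```bash
python3 - <<'E'
from h import *
t=cam("top"); s=cam("side")
import pickle; pickle.dump((t,s),open("c0.pkl","wb"))
a=cv2.resize(t["img"][140:215,190:290],(800,600),interpolation=cv2.INTER_CUBIC)[:,:,::-1]
cv2.imwrite("pics/a.png",a)
b=cv2.resize(s["img"][140:260,235:375],(700,600),interpolation=cv2.INTER_CUBIC)[:,:,::-1]
cv2.imwrite("pics/b.png",b)
# deck
h=cv2.cvtColor(t["img"],cv2.COLOR_RGB2HSV)
m=((h[:,:,1]<50)&(h[:,:,2]>170)).astype(np.uint8); m[:,:215]=0;m[:,290:]=0;m[:140]=0;m[215:]=0
ct=max(cv2.findContours(m,0,1)[0],key=cv2.contourArea)
r=cv2.minAreaRect(ct); P=onz(t,cv2.boxPoints(r),0.024); print("deck box",r,P.round(4))
def fit(c,sel):
    p=c[sel]; return cv2.fitLine(onz(t,p,0.024)[:,:2].astype(np.float32),cv2.DIST_HUBER,0,.01,.01).ravel()
c=ct.reshape(-1,2).astype(float); x0,y0=c.min(0);x1,y1=c.max(0)
print(x0,y0,x1,y1)
print("bottom",fit(c,(c[:,1]>y1-3)&(c[:,0]>x0+4)&(c[:,0]<x1-4)))
print("top",fit(c,(c[:,1]<y0+3)&(c[:,0]>x0+4)&(c[:,0]<x1-4)))
print("right",fit(c,(c[:,0]>x1-3)&(c[:,1]>y0+4)&(c[:,1]<y1-4)))
# handle, both views
for n,c in(("top",t),("side",s)):
    h=cv2.cvtColor(c["img"],cv2.COLOR_RGB2HSV)
    w=(cv2.inRange(h,(8,60,120),(28,255,255)))
    roi=np.zeros_like(w)
    if n=="top": roi[165:245,340:400]=1
    else: roi[268:325,135:218]=1
    w=w*roi
    ctw=max(cv2.findContours(w,0,1)[0],key=cv2.contourArea)
    hull=np.zeros_like(w); cv2.fillConvexPoly(hull,cv2.convexHull(ctw),1)
    k=((h[:,:,2]<70)&(hull>0)).astype(np.uint8)
    k=cv2.morphologyEx(k,cv2.MORPH_OPEN,np.ones((3,3)))
    ctk=max(cv2.findContours(k,0,1)[0],key=cv2.contourArea)
    r=cv2.minAreaRect(ctk); print(n,"rest",cv2.minAreaRect(ctw),"handle",r)
    print(onz(c,cv2.boxPoints(cv2.minAreaRect(ctw)),0.01).round(4)); print(onz(c,cv2.boxPoints(r),.055).round(4),onz(c,[r[0]],.055))
E
```

```text
deck box ((246.02987670898438, 177.16590881347656), (55.44331741333008, 57.46829605102539), 88.53119659423828) [[ 0.694   0.1216  0.024 ]
 [ 0.7006 -0.0442  0.024 ]
 [ 0.5396 -0.0501  0.024 ]
 [ 0.5328  0.1116  0.024 ]]
218.0 149.0 275.0 205.0
bottom [ 0.04592432 -0.99894494  0.5375795   0.0271514 ]
top [ 0.01329712 -0.9999116   0.695755    0.02994514]
right [ 0.99928945  0.03769107  0.6240152  -0.04586376]
top rest ((369.46551513671875, 204.4137725830078), (63.13641357421875, 26.554431915283203), 68.19859313964844) handle ((376.1830749511719, 210.93539428710938), (22.853647232055664, 7.044692039489746), 70.55996704101562)
[[ 0.6145 -0.2507  0.01  ]
 [ 0.6446 -0.3223  0.01  ]
 [ 0.4768 -0.3833  0.01  ]
 [ 0.4481 -0.3132  0.01  ]]
[[ 0.5473 -0.3041  0.055 ]
 [ 0.554  -0.3224  0.055 ]
 [ 0.4955 -0.3411  0.055 ]
 [ 0.4888 -0.3229  0.055 ]] [[ 0.52125262 -0.32265908  0.055     ]]
side rest ((175.85813903808594, 295.7912902832031), (71.3416976928711, 30.219900131225586), 16.50436019897461) handle ((163.52545166015625, 286.71337890625), (28.047330856323242, 9.53722095489502), 16.389541625976562)
[[ 0.4775 -0.3824  0.01  ]
 [ 0.4383 -0.3156  0.01  ]
 [ 0.6125 -0.2539  0.01  ]
 [ 0.6436 -0.3215  0.01  ]]
[[ 0.4974 -0.3515  0.055 ]
 [ 0.4856 -0.331   0.055 ]
 [ 0.5512 -0.3076  0.055 ]
 [ 0.562  -0.3282  0.055 ]] [[ 0.52425979 -0.32959762  0.055     ]]
```

View pics/a.png

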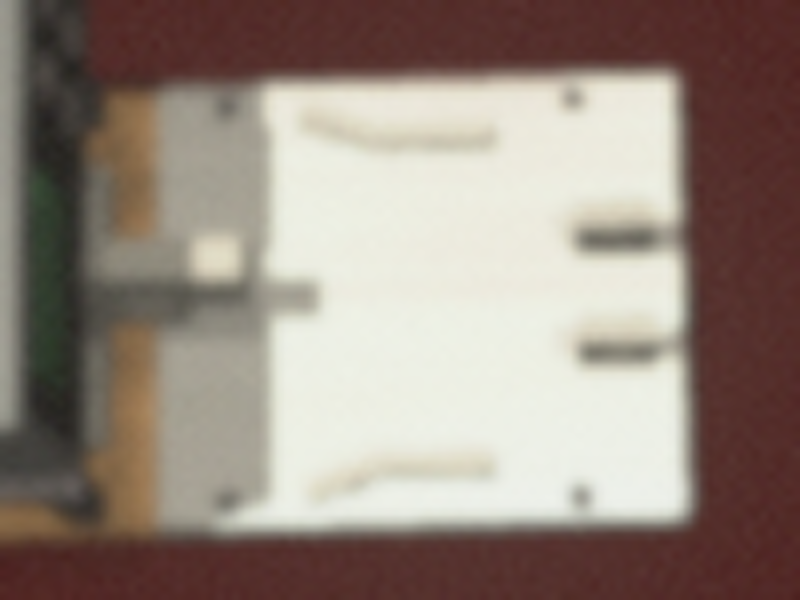

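View pics/b.png

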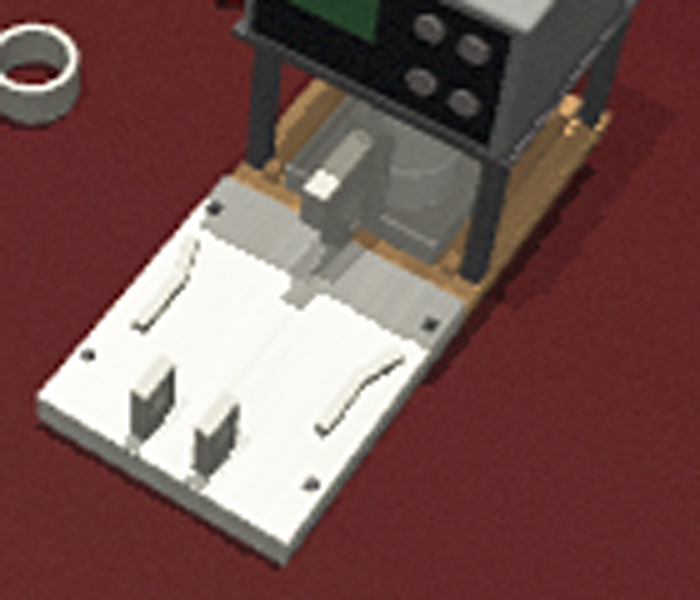

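Crop a shows the deck corners at crop pixels (683,70), (692,523), (157,530) and (163,85), the lit end of the tab at (190–242, 235–282), and the ears at (615,230) and (620,345). Crop b shows the tab's top end at (322,185), the ears, and the tray with the housing under the instrument.

```bash
python3 - <<'E'
from h import *
import pickle; t,s=pickle.load(open("c0.pkl","rb"))
A=lambda p:(np.array(p,float)+.5)/8-.5+[190,140]
B=lambda p:(np.array(p,float)+.5)/5-.5+[235,140]
st=np.array([[80,-112],[-80,-112],[-80,75],[80,75]])/1e3
for n,c,px in(("top",t,A([[683,70],[692,523],[157,530],[163,85]])),("side",s,B([[283,545],[40,397],[228,178],[465,297]]))):
    W=onz(c,px,.024)[:,:2]
    X=W.mean(0);x=W-X;y=st-st.mean(0)
    yaw=np.arctan2((y[:,0]*x[:,1]-y[:,1]*x[:,0]).sum(),(x*y).sum())
    Rm=np.array([[np.cos(yaw),-np.sin(yaw)],[np.sin(yaw),np.cos(yaw)]])
    o=X-Rm@st.mean(0); print(n,W.round(4).tolist(),"yaw",yaw,"o",o,"res",((y@Rm.T-x)*1e3).round(1).tolist())
    loc=lambda P:(P[:,:2]-o)@Rm
    if n=="top":
        print("tab top lit corners (st)",loc(onz(c,A([[190,235],[190,282],[242,235],[242,282]]),.104)).round(4))
        print("ear tops",loc(onz(c,A([[570,212],[655,212],[570,325],[655,325]]),.066)).round(4))
    else:
        print("tab tip top corners",loc(onz(c,B([[303,186],[335,197],[345,128],[373,137]]),.104)).round(4))
# triangulate handle / rest centre
e1,d1=ray(t,[[376.18,210.94],[369.47,204.41]]);e2,d2=ray(s,[[163.53,286.71],[175.86,295.79]])
for a,b in zip(d1,d2):
    M=np.stack([a,-b],1);k=np.linalg.lstsq(M,e2-e1,rcond=None)[0];print((e1+a*k[0]).round(4),(e2+b*k[1]).round(4))
E
```

```text
top [[0.7018, -0.0468], [0.5373, -0.0518], [0.5318, 0.1366], [0.6938, 0.1409]] yaw 0.03302936451464007 o [0.61556047 0.06320748] res [[-2.6, 0.7], [2.0, 0.5], [1.3, -1.1], [-0.7, -0.1]]
tab top lit corners (st) [[ 0.0064  0.0537]
 [-0.0095  0.0536]
 [ 0.0061  0.0365]
 [-0.0098  0.0364]]
ear tops [[ 0.0208 -0.0716]
 [ 0.0203 -0.1008]
 [-0.0187 -0.071 ]
 [-0.0192 -0.1   ]]
side [[0.6999, -0.0482], [0.5428, -0.0522], [0.5365, 0.133], [0.6918, 0.1431]] yaw 0.04096612461455894 o [0.61699409 0.06241235] res [[1.6, 2.0], [-1.2, -0.6], [-2.5, 1.0], [2.1, -2.4]]
tab tip top corners [[-0.0092  0.0367]
 [ 0.0088  0.04  ]
 [-0.0116  0.0839]
 [ 0.0042  0.0871]]
[ 0.5223 -0.3254  0.0459] [ 0.5203 -0.3276  0.0463]
[ 0.545  -0.3179  0.0093] [ 0.5443 -0.3186  0.0094]
```

Call:
jog_arm --pt "0.01 0.017 0.0 0 0 0.033 1" --pt "0.021 0.034 0.002 0 0 0.066 1" --pt "0.021 0.034 0.002 0 0 0.066 1" --pt "0.021 0.034 0.002 0 0 0.066 1" --pt "0.021 0.034 0.002 0 0 0.066 1" --pt "0.021 0.034 0.002 0 0 0.066 1" --pt "0.021 0.034 0 0 0 0.066 1" --pt "0.021 0.034 0 0 0 0.066 1" --pt "0.021 0.034 0 0 0 0.066 1" --pt "0.021 0.034 0 0 0 0.066 1"

```text
t: 1.2
eef_pos: [0.3892, -0.3234, 0.2634]
tool_rot: [0.0, 0.897, 0.441, -0.0]
contact_force: [1.1, -0.5, 0.2]
gripper_width: 0.999
grasp_force: 0.0
```

Call:
jog_arm --pt "0.021 0.034 0 0 0 0.066 1" --pt "0.021 0.034 0 0 0 0.066 1" --pt "0.021 0.034 0 0 0 0.066 1" --pt "0.021 0.034 0 0 0 0.066 1" --pt "0.021 0.034 0 0 0 0.066 1" --pt "0.021 0.034 0 0 0 0.066 1" --pt "0.021 0.034 0 0 0 0.066 1" --pt "0.021 0.034 0 0 0 0.066 1" --pt "0.021 0.034 0 0 0 0.066 1" --pt "0.01 0.017 0 0 0 0.033 1"

```text
t: 2.2
eef_pos: [0.5888, 0.0021, 0.2633]
tool_rot: [-0.0, 0.716, 0.698, 0.001]
contact_force: [0.1, -0.2, -0.1]
gripper_width: 1.001
grasp_force: 0.0
```

Call:
jog_arm --pt "0 0 0 0.1 0.0036 0 1" --pt "0 0 0 0.1 0.0036 0 1" --pt "0 0 0 0.1 0.0036 0 1" --pt "0 0 0 0.1 0.0036 0 1" --pt "0 0 0 0.1 0.0036 0 1" --pt "0 0 0 0.1 0.0036 0 1" --pt "0 0 0 0.063 0.0023 0 1" --pt "0 0 0 0 0 0 1"

```text
t: 3.0
eef_pos: [0.5872, -0.0054, 0.2612]
tool_rot: [-0.243, 0.681, 0.655, 0.218]
contact_force: [-0.0, 0.4, 0.3]
gripper_width: 1.001
grasp_force: 0.0
```

```bash
cat >> h.py <<'E'
YAW=0.036; O=np.array([.616,.063,0])
Rs=R.from_euler("z",YAW)
def goal(theta,yaw=YAW):  # tool y along station x (yaw), z down leaning to +y by theta
    c=R.from_euler("z",yaw)
    x=c.apply([1,0,0]); z=c.apply([0,np.sin(theta),-np.cos(theta)])
    return R.from_matrix(np.stack([np.cross(x,z),x,z],1))
def diff(P,G):
    o=bot.get_obs(); q=R.from_quat(o["tool_rot"],scalar_first=True)
    ang=[]
    for g in(G,G*R.from_euler("z",np.pi)):
        ang.append((g*q.inv()).as_rotvec())
    rv=min(ang,key=np.linalg.norm)
    print("dpos",(np.array(P)-o["eef_pos"]).round(4),"drot",rv.round(4),"q",o["q"].round(2),"F",o["contact_force"].round(1),"t",o["t"],"w",o["gripper_width"])
E
python3 - <<'E'
from h import *
th=.663
g=O+Rs.apply([-.001,.057,.090]); back=Rs.apply([0,-np.sin(th),np.cos(th)])
print(g); diff(g+back*.003,goal(th)); diff(g+back*.09,goal(th))
c=cam("wrist"); save(c,"w1.png",1.5)
print(proj(c,[g,g+Rs.apply([0,-.019,.014]),g+Rs.apply([.007,-.019,.014]),g+Rs.apply([-.007,-.019,.014]),O+Rs.apply([0,.075,.024])]))
E
```

```text
[0.61294909 0.11992708 0.09      ]
dpos [ 0.0259  0.1235 -0.1688] drot [ 0.0005 -0.0455  0.059 ] q [ 0.74  0.55 -0.72  1.7  -0.34  1.12  0.21] F [-0.   0.4  0.3] t 3.0 w 1.0007852974488425
dpos [ 0.0278  0.07   -0.1002] drot [ 0.0005 -0.0455  0.059 ] q [ 0.74  0.55 -0.72  1.7  -0.34  1.12  0.21] F [-0.   0.4  0.3] t 3.0 w 1.0007852974488425
[[278.4375004  164.59667678]
 [280.56133164 175.83807694]
 [287.15902735 175.36959665]
 [273.96731053 176.30649863]
 [276.03777439 171.62525178]]
```

View pics/w1.png

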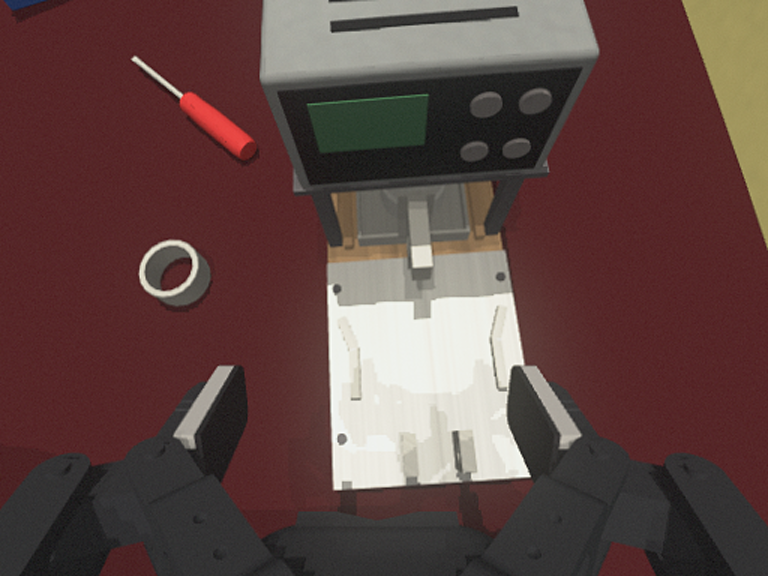

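The wrist view shows the tab's top front edge at 1.5x pixels (411–432, 267), against a predicted (421,264), so the estimates hold to about 2 mm. The way in is clear.

Call:
jog_arm --pt "0.007 0.017 -0.025 0 -0.0115 0.0148 1" --pt "0.007 0.017 -0.025 0 -0.0115 0.0148 1" --pt "0.007 0.018 -0.025 0 -0.0115 0.0148 1" --pt "0.007 0.018 -0.025 0 -0.011 0.0146 1" --pt "0 0 0 0 0 0 0.6" --pt "0 0 0 0 0 0 0.6"

```text
t: 3.65
eef_pos: [0.6155, 0.0692, 0.1639]
tool_rot: [-0.233, 0.654, 0.684, 0.226]
contact_force: [-0.2, -0.4, 0.1]
gripper_width: 0.692
grasp_force: 0.0
```

```bash
python3 - <<'E'
from h import *
th=.663
g=O+Rs.apply([-.001,.057,.090]); back=Rs.apply([0,-np.sin(th),np.cos(th)])
diff(g+back*.003,goal(th))
c=cam("wrist"); save(c,"w2.png",1.5)
print(1.5*proj(c,[g+Rs.apply([x,y,.014]) for y in(-.019,.01) for x in(-.007,.007)]))
E
```

```text
dpos [-0.0025  0.0489 -0.0715] drot [ 0.0018  0.0037 -0.0073] q [ 0.6   0.7  -0.72  1.74 -0.29  0.89  0.23] F [-0.2 -0.4  0.1] t 3.65 w 0.6920992590767335
[[360.11437691 341.39320457]
 [390.88977171 341.64367469]
 [361.27325271 281.06674478]
 [390.7126569  281.31446583]]
```

View pics/w2.png

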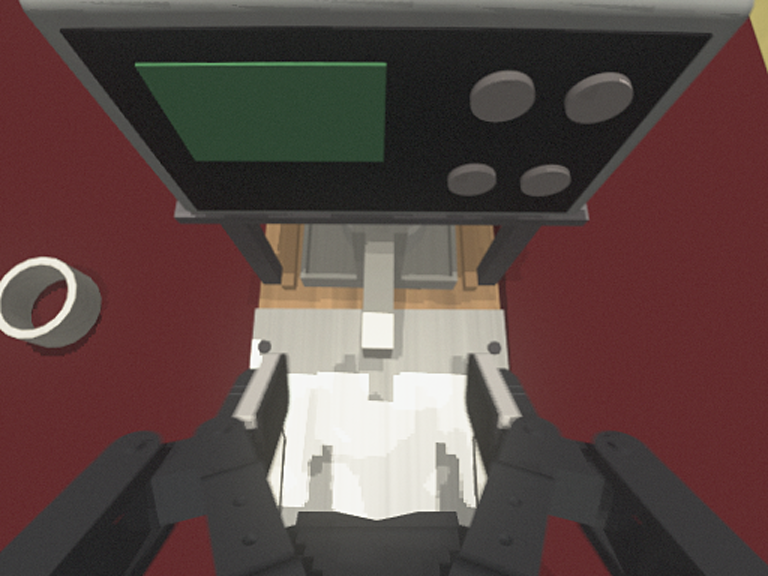

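The tab tip is centred at (377,347), against a predicted (376,341). So the tab is about 2–3 mm nearer than thought, and laterally it is good. Next is the approach and the pinch.

Call:
jog_arm --pt "-0.0004 0.012 -0.018 0 0.001 -0.002 0.55" --pt "-0.0004 0.012 -0.018 0 0.001 -0.002 0.55" --pt "-0.0004 0.012 -0.018 0 0.001 -0.002 0.55" --pt "-0.0003 0.011 -0.017 0 0.001 -0.001 0.55" --pt "0 0 0 0 0 0 0.55"

```text
t: 4.2
eef_pos: [0.6133, 0.1156, 0.092]
tool_rot: [-0.234, 0.657, 0.68, 0.225]
contact_force: [0.5, -0.7, 0.8]
gripper_width: 0.55
grasp_force: 0.0
```

Call:
jog_arm --pt "0 0 0 0 0 0 0" --pt "0 0 0 0 0 0 0" --pt "0 0 0 0 0 0 0" --pt "0 0 0 0 0 0 0" --pt "0 0 0 0 0 0 0" --pt "0 0 0 0 0 0 0" --newtons 50

```text
t: 4.8
eef_pos: [0.6153, 0.1138, 0.0938]
tool_rot: [-0.233, 0.658, 0.68, 0.226]
contact_force: [-1.8, -4.3, 7.0]
gripper_width: 0.157
grasp_force: 50.1
```

Call:
jog_arm --pt "0 0 0 0 0 0 0" --pt "0.0001 -0.002 0 0 0 0 0" --pt "0.0001 -0.003 0 0 0 0 0" --pt "0.0001 -0.003 0 0 0 0 0" --pt "0 0 0 0 0 0 0" --newtons 100

```text
t: 5.3
eef_pos: [0.6146, 0.1083, 0.0935]
tool_rot: [-0.235, 0.657, 0.68, 0.226]
contact_force: [-0.7, 2.1, 6.6]
gripper_width: 0.147
grasp_force: 97.8
```

Call:
jog_arm --pt "0 0.001 0.0025 -0.015 -0.0005 0 0" --pt "0 0.0011 0.0025 -0.015 -0.0005 0 0" --pt "0 0.0011 0.0025 -0.015 -0.0005 0 0" --pt "0 0.0011 0.0025 -0.015 -0.0005 0 0" --pt "0 0.0011 0.0025 -0.015 -0.0005 0 0" --pt "0 0.0011 0.0025 -0.015 -0.0005 0 0" --pt "0 0 0 0 0 0 0" --pt "0 0 0 0 0 0 0"

```text
t: 6.1
eef_pos: [0.6144, 0.1137, 0.1073]
tool_rot: [-0.203, 0.667, 0.69, 0.196]
contact_force: [0.2, 2.2, -2.1]
gripper_width: 0.15
grasp_force: 97.4
```

```bash
python3 - <<'E'
from h import *
o=bot.get_obs(); print(Rs.inv().apply(o["eef_pos"]-O),o["contact_force"],o["torque"],o["q"])
c=cam("side"); save({"img":c["img"][140:260,235:375]},"s3.png",4)
E
```

```text
[0.00018604 0.05072072 0.10727218] [ 0.24753939  2.19064616 -2.08249055] [ 0.5252569  -0.06400984  0.00820554] [ 0.45141051  0.71957579 -0.65250378  1.78724672 -0.23753887  0.74114918
  0.14345048]
```

View pics/s3.png

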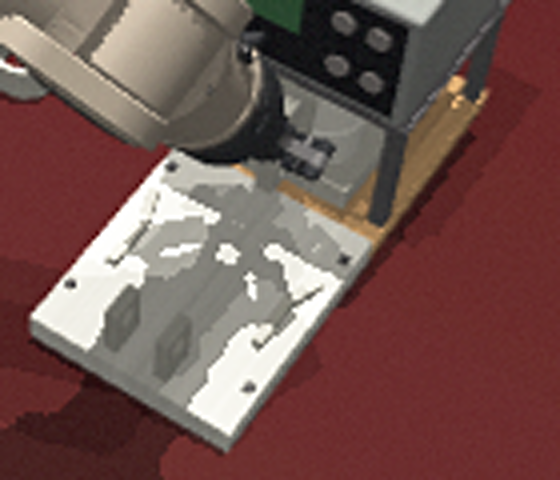

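The tray front is up about 10 mm with the housing still upright behind it, and the forces are small. I'll pull it over the step now.

Call:
jog_arm --pt "0.0001 -0.002 0.001 0 0 0 0" --pt "0.0001 -0.003 0.0005 0 0 0 0" --pt "0.0001 -0.004 0 0 0 0 0" --pt "0.0001 -0.004 0 0 0 0 0" --pt "0.0001 -0.004 0 0 0 0 0" --pt "0.0001 -0.004 0 0 0 0 0" --pt "0.0002 -0.004 0 0 0 0 0" --pt "0.0002 -0.004 0 0 0 0 0" --pt "0.0002 -0.003 0 0 0 0 0" --pt "0.0001 -0.002 0 0 0 0 0"

```text
t: 7.15
eef_pos: [0.6158, 0.0792, 0.1087]
tool_rot: [-0.203, 0.667, 0.69, 0.196]
contact_force: [-0.1, 0.9, -4.9]
gripper_width: 0.149
grasp_force: 97.3
```

Call:
jog_arm --pt "0.0001 -0.002 0 0 0 0 0" --pt "0.0001 -0.004 0 0 0 0 0" --pt "0.0001 -0.004 0 0 0 0 0" --pt "0.0001 -0.004 0.0003 0 0 0 0" --pt "0.0001 -0.004 0.0004 0 0 0 0" --pt "0.0001 -0.004 0.0004 0 0 0 0" --pt "0.0002 -0.004 0.0004 0 0 0 0" --pt "0.0002 -0.004 0.0004 0 0 0 0" --pt "0.0002 -0.003 0.0003 0 0 0 0" --pt "0.0001 -0.002 0.0002 0 0 0 0"

```text
t: 8.15
eef_pos: [0.6171, 0.0441, 0.1111]
tool_rot: [-0.203, 0.667, 0.69, 0.196]
contact_force: [0.8, 0.7, -5.7]
gripper_width: 0.148
grasp_force: 97.3
```

```bash
python3 - <<'E'
from h import *
o=bot.get_obs(); print(Rs.inv().apply(o["eef_pos"]-O),o["contact_force"],o["torque"],o["q"])
c=cam("side"); t=cam("top"); save({"img":np.hstack([c["img"][130:270,235:375],t["img"][115:255,170:310]])},"s4.png",2.8)
E
```

```text
[ 0.00041464 -0.01892511  0.11108674] [ 0.82783436  0.68506932 -5.65873103] [-1.36406648 -0.07774975  0.02012366] [ 0.54885402  0.72571722 -0.6412281   1.75597278 -0.22223312  0.82070298
  0.2209817 ]
```

View pics/s4.png

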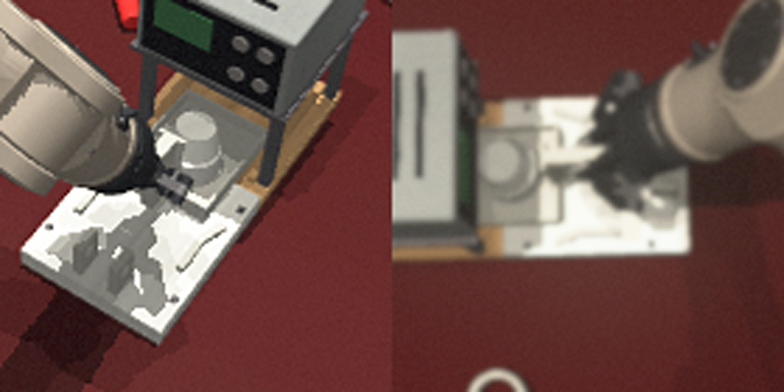

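The tray front is over the deck with the housing upright, in both the side and top views. I'll pull on past the balance point, then level it.

Call:
jog_arm --pt "0.0001 -0.003 0 0 0 0 0" --pt "0.0001 -0.004 0 0 0 0 0" --pt "0.0001 -0.004 0 0 0 0 0" --pt "0.0002 -0.004 0 0 0 0 0" --pt "0.0001 -0.0038 -0.0009 0.008 0.0003 0 0" --pt "0.0001 -0.0038 -0.0009 0.008 0.0003 0 0" --pt "0.0001 -0.0038 -0.0009 0.008 0.0003 0 0" --pt "0.0001 -0.0038 -0.0009 0.008 0.0003 0 0" --pt "0.0001 -0.0038 -0.0009 0.008 0.0003 0 0" --pt "0.0001 -0.0038 -0.0009 0.008 0.0003 0 0"

```text
t: 9.25
eef_pos: [0.6183, 0.0069, 0.106]
tool_rot: [-0.22, 0.662, 0.685, 0.212]
contact_force: [1.3, 3.9, -0.6]
gripper_width: 0.151
grasp_force: 97.8
```

Call:
jog_arm --pt "0.0001 -0.0038 -0.0009 0.008 0.0003 0 0" --pt "0.0001 -0.0038 -0.0009 0.008 0.0003 0 0" --pt "0.0001 -0.0038 -0.0009 0.009 0.0003 0 0" --pt "0.0001 -0.0038 -0.0009 0.009 0.0003 0 0" --pt "0.0001 -0.0038 -0.0009 0.008 0.0003 0 0" --pt "0 0 0 0 0 0 0"

```text
t: 9.85
eef_pos: [0.6187, -0.0124, 0.1017]
tool_rot: [-0.234, 0.657, 0.68, 0.226]
contact_force: [-1.3, 2.5, 5.3]
gripper_width: 0.145
grasp_force: 98.3
```

```bash
python3 - <<'E'
from h import *
o=bot.get_obs(); print(Rs.inv().apply(o["eef_pos"]-O),o["contact_force"],o["torque"],R.from_quat(o["tool_rot"],scalar_first=True).as_matrix().round(3)[:,2])
c=cam("side"); t=cam("top"); save({"img":np.hstack([c["img"][130:270,235:375],t["img"][115:255,170:310]])},"s5.png",2.8)
E
```

```text
[ 2.26842547e-05 -7.54025849e-02  1.01659876e-01] [-1.28357745  2.51503874  5.33898285] [0.36905768 0.26645429 0.32300155] [-0.022  0.615 -0.788]
```

View pics/s5.png

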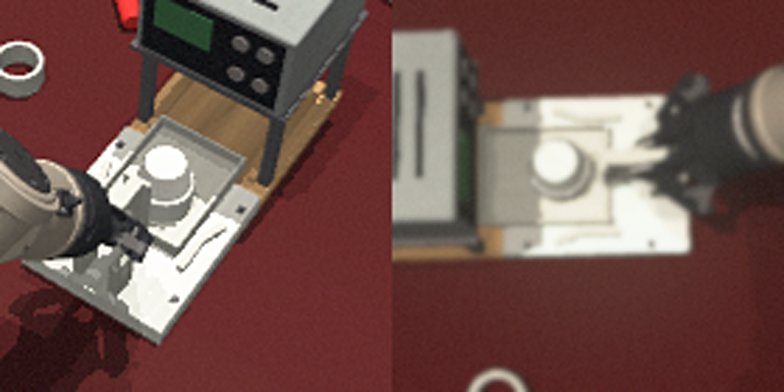

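The tray now sits level on the deck with the housing standing. About 40 mm remain.

Call:
jog_arm --pt "0.0001 -0.002 0 0 0 0 0" --pt "0.0001 -0.004 0 0 0 0 0" --pt "0.0001 -0.004 0 0 0 0 0" --pt "0.0002 -0.004 0 0 0 0 0" --pt "0.0001 -0.004 0 0 0 0 0" --pt "0.0002 -0.004 0 0 0 0 0" --pt "0.0001 -0.004 0 0 0 0 0" --pt "0.0002 -0.004 0 0 0 0 0" --pt "0.0001 -0.003 0 0 0 0 0" --pt "0 -0.002 0 0 0 0 0"

```text
t: 10.95
eef_pos: [0.6199, -0.0467, 0.1016]
tool_rot: [-0.234, 0.657, 0.68, 0.226]
contact_force: [-0.5, 5.2, 2.8]
gripper_width: 0.15
grasp_force: 98.0
```

Call:
jog_arm --pt "0 -0.001 0 0 0 0 0" --pt "0 -0.001 0 0 0 0 0" --pt "0 -0.001 0 0 0 0 0" --pt "0 -0.001 0 0 0 0 0"

```text
t: 11.35
eef_pos: [0.62, -0.0505, 0.1016]
tool_rot: [-0.234, 0.657, 0.68, 0.226]
contact_force: [0.9, 4.8, 3.3]
gripper_width: 0.148
grasp_force: 98.0
```

Call:
jog_arm --pt "0 -0.001 0 0 0 0 0" --pt "0 -0.001 0 0 0 0 0" --pt "0 -0.001 0 0 0 0 0"

```text
t: 11.65
eef_pos: [0.62, -0.0535, 0.1016]
tool_rot: [-0.234, 0.657, 0.68, 0.226]
contact_force: [0.5, 9.3, -1.0]
gripper_width: 0.15
grasp_force: 97.4
```

Call:
jog_arm --pt "0 -0.001 0 0 0 0 0" --pt "0 -0.001 0 0 0 0 0" --pt "0 -0.001 0 0 0 0 0"

```text
t: 11.95
eef_pos: [0.6199, -0.0538, 0.1014]
tool_rot: [-0.235, 0.656, 0.68, 0.227]
contact_force: [4.9, 14.1, -4.9]
gripper_width: 0.151
grasp_force: 97.4
```

The pull stopped at station y −0.117 with 14 N, so the tray is against the ears. I'll relax, open and back off along the tool axis.

Call:
jog_arm --pt "0 0.002 0 0 0 0 0" --pt "0 0 0 0 0 0 0.5" --pt "0 0 0 0 0 0 0.5" --pt "0 0 0 0 0 0 0.5" --pt "0.0005 -0.012 0.016 0 0 0 0.5" --pt "0.001 -0.025 0.033 0 0 0 0.5" --pt "0.001 -0.025 0.033 0 0 0 0.6" --pt "-0.01 -0.03 0.033 0 0 0 0.6"

```text
t: 12.75
eef_pos: [0.6128, -0.1479, 0.2176]
tool_rot: [-0.233, 0.657, 0.68, 0.226]
contact_force: [0.8, -0.7, -0.3]
gripper_width: 0.597
grasp_force: 0.0
```

```bash
python3 - <<'E'
from h import *
import pickle
o=bot.get_obs(); print(o["eef_pos"],o["contact_force"],o["t"])
w=cam("wrist"); t=cam("top"); s=cam("side"); pickle.dump((w,t,s),open("c1.pkl","wb"))
a=cv2.resize(w["img"],(400,300)); b=cv2.resize(t["img"][120:225,200:340],(400,300)); d=cv2.resize(s["img"][140:260,235:395],(800,600)); 
b=cv2.resize(s["img"][140:260,235:375],(0,0),fx=3.4,fy=3.4)
e=t["img"][140:225,200:330]; e=cv2.resize(e,(0,0),fx=3,fy=408/85)[:408]
save({"img":np.hstack([b,cv2.resize(e,(324,408))])},"s6.png")
print("clevis px side/top",proj(s,[O+Rs.apply([0,-.09,.052])]),proj(t,[O+Rs.apply([0,-.09,.052])]))
E
```

```text
[ 0.61284257 -0.14790496  0.2176033 ] [ 0.78719423 -0.66555402 -0.25109888] 12.75
clevis px side/top [[271.06506003 221.42235592]] [[267.69201565 174.1962998 ]]
```

View pics/s6.png

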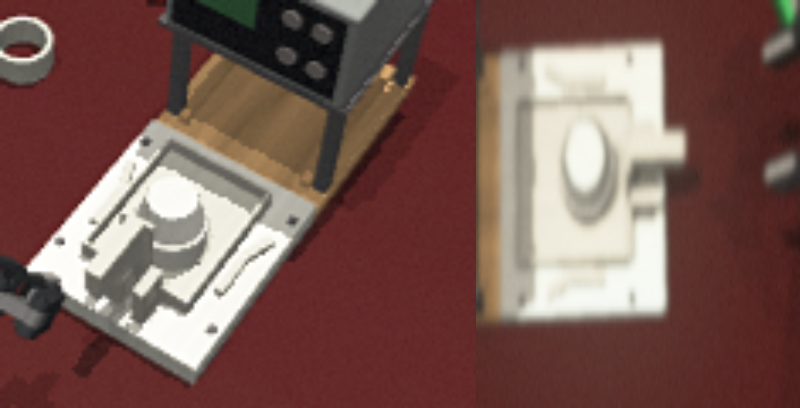

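The tray is against the ears with the housing standing at the tray's middle and the tab over the ears. All ten views are used, so from here I measure by numbers only.

```bash
python3 - <<'E'
from h import *
import pickle
w,t,s=pickle.load(open("c1.pkl","rb")); o=bot.get_obs()
q=R.from_quat(o["tool_rot"],scalar_first=True)
print("cam in tool",q.inv().apply(np.array(w["eye"])-o["eef_pos"]),(q.inv().as_matrix()@rot(w)).round(2).tolist(),o["q"].round(2))
G=lambda yaw:goal(0,yaw+np.pi/2)
P=np.array([.5215,-.3266,.050]); u=np.array([np.cos(.35),np.sin(.35),0])
pre=P-.006*u+[-.0,0,.16]
diff(pre,G(.35))
E
```

```text
cam in tool [ 0.08458996 -0.00027081 -0.11960616] [[0.0, -0.95, -0.31], [1.0, 0.01, -0.0], [0.0, -0.31, 0.95]] [ 0.83  0.7  -0.64  1.53 -0.24  1.24  0.4 ]
dpos [-0.0974 -0.177  -0.0079] drot [-0.5781  0.3957 -1.2023] q [ 0.83  0.7  -0.64  1.53 -0.24  1.24  0.4 ] F [-0.2  0.4 -1. ] t 12.9 w 0.59850322905871
```

Call:
jog_arm --pt "-0.004 -0.008 0.005 -0.0241 0.0165 -0.05 0.6" --pt "-0.008 -0.015 0.005 -0.0482 0.033 -0.1 0.6" --pt "-0.008 -0.015 0 -0.0482 0.033 -0.1 0.6" --pt "-0.008 -0.015 0 -0.0482 0.033 -0.1 0.6" --pt "-0.008 -0.015 0 -0.0482 0.033 -0.1 0.6" --pt "-0.008 -0.015 0 -0.0482 0.033 -0.1 0.6" --pt "-0.008 -0.015 0 -0.0482 0.033 -0.1 0.6" --pt "-0.008 -0.015 0 -0.0482 0.033 -0.1 0.6" --pt "-0.008 -0.015 0 -0.0482 0.033 -0.1 0.6" --pt "-0.008 -0.015 0 -0.0482 0.033 -0.1 0.6"

```text
t: 13.9
eef_pos: [0.5354, -0.2901, 0.2253]
tool_rot: [-0.055, 0.952, 0.296, 0.051]
contact_force: [-0.2, 0.2, -0.2]
gripper_width: 0.599
grasp_force: 0.0
```

Call:
jog_arm --pt "-0.008 -0.015 0 -0.0482 0.033 -0.1 0.6" --pt "-0.008 -0.015 0 -0.0482 0.033 -0.1 0.6" --pt "-0.004 -0.008 0 -0.0241 0.0165 -0.05 0.6" --pt "0 0 0 0 0 0 0.6"

```text
t: 14.3
eef_pos: [0.5159, -0.3276, 0.2252]
tool_rot: [-0.004, 0.984, 0.177, 0.001]
contact_force: [0.2, 0.6, -0.7]
gripper_width: 0.595
grasp_force: 0.0
```

```bash
cat >> h.py <<'E'
G=lambda yaw:goal(0,yaw+np.pi/2)
E
python3 - <<'E'
from h import *
P=np.array([.5215,-.3266,.050]); u=np.array([np.cos(.35),np.sin(.35),0]);v=np.array([-u[1],u[0],0])
diff(P-.006*u+[0,0,.16],G(.35))
c=cam("wrist"); import pickle; pickle.dump(c,open("c2.pkl","wb"))
im=c["img"]; h=cv2.cvtColor(im,cv2.COLOR_RGB2HSV)
print("pred handle top px",proj(c,[P+a*.035*u+b*.01*v+[0,0,.01] for a,b in((-1,-1),(-1,1),(1,1),(1,-1))]).round(1).tolist())
print("pred tip px",proj(c,[P+.105*u]).round(1), "shank root",proj(c,[P+.035*u]).round(1))
w=cv2.inRange(h,(8,60,90),(28,255,255)); n,l,st,ce=cv2.connectedComponentsWithStats(cv2.morphologyEx(w,cv2.MORPH_CLOSE,np.ones((5,5))))
i=1+np.argmax(st[1:,4]); print("wood",st[i],ce[i])
ct=max(cv2.findContours((l==i).astype(np.uint8),0,1)[0],key=cv2.contourArea); r=cv2.minAreaRect(ct);print(r, onz(c,cv2.boxPoints(r),.01).round(4).tolist())
p=proj(c,[P])[0].astype(int); print(p); 
for row in range(max(p[1]-60,0),min(p[1]+60,383),12): print(row, im[row,p[0]-48:p[0]+49:6].mean(1).astype(int))
E
```

```text
dpos [-0.0001 -0.001  -0.0152] drot [-0.0082 -0.0003 -0.0053] q [ 0.58  0.41 -0.15  1.73  0.06  1.01 -0.81] F [ 0.2  0.6 -0.7] t 14.3 w 0.5947406419149225
pred handle top px [[262.9, 199.3], [243.0, 199.2], [242.7, 129.1], [264.2, 129.3]]
pred tip px [[254.   49.4]] shank root [[253.4 127.7]]
wood [ 220   46   75  159 3555] [258.25625879 147.71279887]
((257.0574645996094, 124.84773254394531), (159.66610717773438, 72.04145812988281), 88.4306411743164) [[0.6145, -0.2546, 0.01], [0.6416, -0.3225, 0.01], [0.4829, -0.3942, 0.01], [0.4506, -0.315, 0.01]]
[253 162]
102 [102 101 104 241 238 238 236 229 246 218 216 243 238 240 107 111 108]
114 [100 105 105 243 238 237 235 226 246 199 195 238 237 237 109 111 108]
126 [102 103 104 244 233 231 226  81 248 144 195 191 237 241 111 111 108]
138 [103  97 100 238 231 229 225 104 108 106 183 210 242 241 108 108 108]
150 [101 102 105 238 238 237 223 102  99  97 174 221 242 241 107  87  82]
162 [ 99 103 103 229 238 237 221 105 105 103 184 198 197 196  81  82  77]
174 [102 100 104 220 237 236 219  86  87  89 197 196 196 192  78  79  75]
186 [ 97  97 103 178 236 235 230  85  85  85 245 238 239 239  81  79  78]
198 [ 95  98 101 137 236 235 233 234 235 240 239 238 242 225  83  78  77]
210 [ 90  95  96  98  98 100 100 101  98 103 103 104  80  83  78  76  76]
```

```bash
python3 - <<'E'
from h import *
import pickle; c=pickle.load(open("c2.pkl","rb"))
g=c["img"].mean(2); m=np.zeros(g.shape,np.uint8); m[112:206,236:272]=(g[112:206,236:272]<125)
m=cv2.morphologyEx(m,cv2.MORPH_OPEN,np.ones((5,5)))
n,l,st,ce=cv2.connectedComponentsWithStats(m); i=1+np.argmax(st[1:,4]); print(st[i],ce[i])
ct=max(cv2.findContours((l==i).astype(np.uint8),0,1)[0],key=cv2.contourArea); r=cv2.minAreaRect(ct)
b=cv2.boxPoints(r)+0.0; print(r,onz(c,b,.06).round(4).tolist(),onz(c,[r[0]],.06))
for row in(130,140,150,160,170,180,188):
    x=np.where(l[row]==i)[0]; print(row,x.min(),x.max())
for row in range(55,125,8): 
    x=g[row,236:274].astype(int); print(row,x[::2])
E
```

```text
[ 245  127   20   70 1361] [254.29390154 161.18589273]
((254.5, 161.5), (69.0, 19.0), 90.0) [[0.5535, -0.3065, 0.06], [0.5597, -0.3231, 0.06], [0.4958, -0.3478, 0.06], [0.4891, -0.3299, 0.06]] [[ 0.52567968 -0.32640095  0.06      ]]
130 245 264
140 245 264
150 245 264
160 245 264
170 245 263
180 245 263
188 245 263
55 [244 242 242 242 242 233 231 228 246 247 247 246 221 213 213 225 243 242
 241]
63 [239 237 237 237 236 235 224 228 244 247 246 246 214 214 215 212 236 242
 241]
71 [238 237 236 238 237 234 230 223 244 247 247 245 207 193 196 194 237 236
 235]
79 [231 236 236 239 241 175 214 229 246 247 246 236 224 237 224 237 238 241
 241]
87 [235 234 236 238 241 180 230 230 246 247 246 235 200 238 224 239 241 240
 242]
95 [238 236 235 237 236 233 227 232 245 247 246 244 202 214 213 217 243 244
 243]
103 [238 236 234 237 236 232 219 234 245 247 247 242 200 212 215 235 244 244
 241]
111 [237 235 233 236 235 230 224 233 246 246 246 242 183 200 199 210 241 240
 238]
119 [236 235 233 235 234 230 218 238 246 246 245 225 184 198 197 223 240 239
 238]
```

Call:
jog_arm --pt "0.001 -0.0005 -0.015 -0.004 0 -0.0025 0.6" --pt "0.001 0 -0.025 -0.004 0 -0.0025 0.6" --pt "0 0 -0.03 0 0 0 0.6" --pt "0 0 -0.03 0 0 0 0.6" --pt "0 0 -0.025 0 0 0 0.6" --pt "0 0 -0.02 0 0 0 0.6" --pt "0 0 -0.015 0 0 0 0.6" --pt "0 0 -0.007 0 0 0 0.6" --pt "0 0 0 0 0 0 0.6"

```text
t: 15.25
eef_pos: [0.518, -0.3282, 0.0585]
tool_rot: [-0.001, 0.985, 0.174, 0.0]
contact_force: [0.4, 0.4, 0.7]
gripper_width: 0.599
grasp_force: 0.0
```

Call:
jog_arm --pt "0 0 0 0 0 0 0" --pt "0 0 0 0 0 0 0" --pt "0 0 0 0 0 0 0" --pt "0 0 0 0 0 0 0" --pt "0 0 0 0 0 0 0" --pt "0 0 0 0 0 0 0" --newtons 60

```text
t: 15.85
eef_pos: [0.5192, -0.3291, 0.0606]
tool_rot: [0.001, 0.985, 0.174, 0.002]
contact_force: [-0.1, 0.3, 5.9]
gripper_width: 0.218
grasp_force: 59.4
```

Call:
jog_arm --pt "0 0 0.01 0 0 0 0" --pt "0 0 0.02 0 0 0 0" --pt "0 0 0.03 0 0 0 0" --pt "-0.001 0.01 0.014 0 0 -0.012 0" --pt "-0.003 0.027 0.014 0 0 -0.031 0" --pt "-0.003 0.027 0.014 0 0 -0.031 0" --pt "-0.003 0.027 0.014 0 0 -0.031 0" --pt "-0.003 0.027 0.014 0 0 -0.031 0" --pt "-0.003 0.027 0.014 0 0 -0.031 0" --pt "-0.003 0.027 0.014 0 0 -0.031 0"

```text
t: 16.85
eef_pos: [0.4985, -0.1546, 0.2177]
tool_rot: [-0.0, 0.997, 0.075, 0.0]
contact_force: [-0.1, -0.2, -1.6]
gripper_width: 0.223
grasp_force: 58.7
```

Call:
jog_arm --pt "-0.003 0.027 0.014 0 0 -0.031 0" --pt "-0.003 0.027 0.014 0 0 -0.031 0" --pt "-0.003 0.027 0.014 0 0 -0.031 0" --pt "-0.002 0.022 0.014 0 0 -0.023 0" --pt "0 0 0 0 0 0 0" --pt "0 0 0 0 0 0 0"

```text
t: 17.45
eef_pos: [0.4879, -0.0531, 0.2733]
tool_rot: [0.0, 1.0, 0.019, 0.001]
contact_force: [0.3, -0.8, -0.8]
gripper_width: 0.216
grasp_force: 58.7
```

```bash
python3 - <<'E'
from h import *
import pickle
o=bot.get_obs(); diff(o["eef_pos"],G(YAW)); print(o["eef_pos"],o["grasp_force"])
c=cam("wrist"); t=cam("top"); s=cam("side"); pickle.dump((c,t,s,o),open("c3.pkl","wb"))
im=c["img"].astype(int)
S=lambda x,y,z:O+Rs.apply([x,y,z])
print("pred corners",proj(c,[S(-.08,-.112,.024),S(.08,-.112,.024),S(-.08,-.02,.024)]).round(1).tolist(),"ears",proj(c,[S(-.025,-.103,.066),S(-.025,-.075,.066),S(.025,-.103,.066)]).round(1).tolist())
red=((im[:,:,0]-im[:,:,1]>30)).astype(np.uint8)
print(red.mean())
for r in range(10,384,22): print(r,"".join("#" if v else "." for v in red[r,::6]))
E
```

```text
dpos [0. 0. 0.] drot [ 0.0006  0.0017 -0.0013] q [ 0.18  0.16 -0.22  1.95  0.04  1.03 -1.59] F [ 0.3 -0.8 -0.8] t 17.45 w 0.2161073202592426
[ 0.48786117 -0.05307318  0.27329147] 58.72602045536041
pred corners [[251.2, 109.2], [251.4, -48.1], [173.7, 109.3]] ears [[242.4, 56.3], [214.4, 56.4], [242.0, 0.4]]
0.5737813313802084
10 ...........###..............................##########################################
32 ...........###...................................#####################################
54 ..............#.............................######.####################.....#..#.#####
76 ............###.............................#############################.#..#...#.###
98 ..............##............................######.#####################.....#.....###
120 ....##################################.#....#####...##########.##########....#.....###
142 ########################################...........####.####.####.#######...#.#....###
164 ########################################....##########.##.#################.#.#.#..###
186 #######################################.......#######.#.#.######.#####################
208 ###############..##....################.......###############.########################
230 ###############.......################........########################################
252 ##################################.................#######.#.#.#######################
274 ################################....................#####.###.########################
296 #####################...........................................######################
318 ###############.......................#......##......................#################
340 ##########...........#................#########............................###########
362 #####.....................###............................#......................######
```

Call:
jog_arm --pt "0 0.015 -0.01 0 0 0 0" --pt "0 0.025 -0.01 0 0 0 0" --pt "0 0.01 0 0 0 0 0" --pt "0 0 0 0 0 0 0" --pt "0 0 0 0 0 0 0"

```text
t: 18.1
eef_pos: [0.4886, -0.0047, 0.2535]
tool_rot: [0.0, 1.0, 0.017, 0.001]
contact_force: [0.4, -0.4, -0.3]
gripper_width: 0.221
grasp_force: 58.7
```

```bash
python3 - <<'E'
from h import *
import pickle
o=bot.get_obs()
c=cam("wrist"); t=cam("top"); s=cam("side"); pickle.dump((c,t,s,o),open("c4.pkl","wb"))
im=c["img"].astype(int)
S=lambda x,y,z:O+Rs.apply([x,y,z])
print(o["eef_pos"],"pred corners",proj(c,[S(-.08,-.112,.024),S(.08,-.112,.024),S(-.08,-.02,.024)]).round(1).tolist(),"ears",proj(c,[S(-.025,-.103,.066),S(-.025,-.075,.066),S(-.015,-.103,.066)]).round(1).tolist())
red=((im[:,:,0]-im[:,:,1]>30)).astype(np.uint8)
for r in range(2,126,9): print(r,"".join("#" if v else "." for v in red[r,60:420:4]))
g=im.mean(2).astype(int)
for r in (10,30,50,60,70,90): print(r,g[r,210:330:3])
E
```

```text
[ 0.48860578 -0.004746    0.25352727] pred corners [[294.0, 112.8], [300.3, -53.3], [212.3, 112.9]] ears [[292.8, 57.4], [263.1, 57.4], [293.2, 45.9]]
2 ..........#..#..............................................##############################
11 .........#..#.........................................................####################
20 .........######.......................................................####################
29 ..........###.#.......................................................####################
38 ..............#......................................................#####################
47 ............#.#.............................................##############################
56 ...............#.............................................#############################
65 ...............#.............................................#############################
74 ...........####..............................................#############################
83 .............................................................#############################
92 .......
[... 670 characters left out ...]
95  93  92  91
  89  87  85  85]
50 [141 141 127 124 122 132 127 201 138 111 166 154 213 227 186 208 185 150
 236 229 231 229 228 229 229 228 194 163 184  77  63  70  70  71  68  71
  68  69  65  67]
60 [203 191 170 109 103 102 147 160 234 231 166 153 213 227 184 208 182 149
 160 241 238 238 236 234 236 236 244 244 180  58  63  71  71  71  71  69
  67  68  62  65]
70 [220 234 220 220 225 235 235 236 236 238 163 154 215 226 222 205 174 145
 189 242 242 242 242 242 242 242 242 223 192  61  64  74  74  72  72  69
  66  68  63  63]
90 [216 216 215 217 222 233 234 233 175 245 159 193 215 224 223 207 181 140
 246 242 243 242 243 242 242 242 242 188 176  65  72  73  70  68  69  70
  68  64  64  62]
```

```bash
python3 - <<'E'
from h import *
import pickle
S=lambda x,y,z:O+Rs.apply([x,y,z])
for f,a,b in(("c3.pkl",196,248),("c4.pkl",256,302)):
    c,t,s,o=pickle.load(open(f,"rb")); g=c["img"].mean(2).astype(int)
    print(f,"near ear top px",proj(c,[S(x,y,.066) for x in(-.025,-.015) for y in(-.075,-.103)]).round(1).tolist(),"foot",proj(c,[S(x,y,.024) for x in(-.025,-.015) for y in(-.075,-.103)]).round(1).tolist())
    print("    ",np.arange(a,b,2))
    for r in range(36,78,3): print(r,g[r,a:b:2])
E
```

```text
c3.pkl near ear top px [[214.4, 56.4], [242.4, 56.3], [214.1, 45.6], [242.3, 45.6]] foot [[218.6, 59.5], [243.3, 59.5], [218.3, 50.0], [243.3, 50.0]]
     [196 198 200 202 204 206 208 210 212 214 216 218 220 222 224 226 228 230
 232 234 236 238 240 242 244 246]
36 [116 115 175 147 240 241  98 102 100 101  99 102 101 104 104 182 206 196
 193 179 170 132 172 170 213 220]
39 [118 113 178 143 131 127 108 104 102  99  99 100  99 100 111 122 132 139
 124 111 107 117 172 160 214 218]
42 [115 117 178 175 244 224  97 104 104  99  98 130 167 174 175 175 176 171
 166 161 238 151 170 157 213 220]
45 [114 173 174 172 243 239 235 152  97 176 206 207 204 229 238 235 235 237
 237 234 237 165 173 155 214 221]
48 [123 173 172 244 238 238 238 236 220 206 223 222 221 233 237 236 237 236
 237 236 237 161 171 173 211 219]
51 [156 149 205 234 236 237 237 236 221 222 222 221 225 227 236 237 237 236
 235 236 237 199 171 173 211 222]
54 [166 212 227 225 224 231 238 238 226 227 226 230 229 228 244 243 244 244
 243 243 246 202 172 181 212 222]
57 [225 225 223 223 223 223 231 237 223 229 199  95  98 100  99  99 
[... 1623 characters left out ...]
7 129  60  63]
57 [203 184 160 125  96  95  96 105 130 128 134 132 120 105  93  85  87 113
 181 184 131  62  64]
60 [203 182 160 124 160 214 239 238 238 237 236 237 237 236 236 235 244 242
 218 180 122  62  63]
63 [202 175 162 129 186 245 242 242 242 242 242 241 241 241 241 241 242 242
 219 184 123  64  64]
66 [201 174 161 129 188 244 242 242 242 242 242 242 242 242 242 242 242 243
 225 189 105  64  65]
69 [202 174 161 130 190 244 243 242 243 242 243 242 242 242 242 242 242 244
 185 190 106  65  63]
72 [199 175 159 127 193 245 243 243 242 242 242 242 242 242 243 242 242 245
 191 196  85  63  62]
75 [200 172 161 128 189 245 242 242 242 242 242 242 242 242 242 242 242 244
 183 191  88  64  64]
```

```bash
python3 - <<'E'
from h import *
import pickle
for f in("c3.pkl","c4.pkl"):
    c,t,s,o=pickle.load(open(f,"rb")); g=c["img"].mean(2).astype(int)
    q=R.from_quat(o["tool_rot"],scalar_first=True); T=lambda x,y,z:o["eef_pos"]+q.apply([x,y,z])
    print("handle front edges",proj(c,[T(.041,y,.0) for y in(-.01,.01)]).round(1).tolist())
    for x in (.05,.07,.09,.105,.111): print(x,proj(c,[T(x,y,.0106) for y in(-.005,.005)]).round(1).tolist(), "side",proj(s,[T(x,0,.0106)]).round(1).tolist(), "top",proj(t,[T(x,0,.0106)]).round(1).tolist())
    for r in (5,20,40,60,80,100,120,135,150,165,180): print(r,g[r,226:288:2])
E
```

```text
handle front edges [[226.7, 184.0], [274.3, 184.0]]
0.05 [[239.2, 157.2], [261.8, 157.2]] side [[237.9, 160.6]] top [[278.9, 190.6]]
0.07 [[238.7, 111.1], [262.3, 111.1]] side [[245.0, 164.4]] top [[278.7, 181.6]]
0.09 [[238.1, 60.6], [262.8, 60.6]] side [[252.2, 168.3]] top [[278.4, 172.6]]
0.105 [[237.6, 19.7], [263.2, 19.7]] side [[257.7, 171.3]] top [[278.2, 165.9]]
0.111 [[237.4, 2.5], [263.4, 2.5]] side [[259.9, 172.5]] top [[278.2, 163.3]]
5 [235 236 236 234 234 235 237 236 199 230 199 205 216 218 205 139  79  79
  74  77  78  75  73  73  72  70  73  69  73  68  68]
20 [240 240 239 240 239 240 243 143 179 202 216 226 232 228 220 210 186 152
 226 240 239 239 240 239 243 109  73  70  70  70  66]
40 [112 119 125 116 107  99 116 172 160 212 219 228 235 216 223 212 192 167
 140  59  62  65  60  63  59  59  58  58  57  56  54]
60 [241 241 241 241 240 242 202 173 180 210 221 228 233 222 221 211 191 169
 129  73  74  75  74  70  73  72  69  70  71  67  64]
80 [245 245 245 245 245 245 240 168 189 211 222 230 232 228 220 210 188 164
 123  73  75  72  75  72  71  69  69  69  69  69  64]

[... 1971 characters left out ...]
 243 243 242 242 243 242 243 242 243 242 242]
120 [ 68  64  71  70  72  69  71 152 180 201 214 221 223 220 209 194 174 149
 102  72  73  74  76  73  72  74  75  72  71  70  59]
135 [ 62  64  64  69  69  72  67 141 173 201 215 218 223 218 209 193 172 149
  92  56  56  56  56  59  55  52  70  55  54  56  54]
150 [ 55  58  65  63  61  63  57 127 165 181 191 217 221 217 206 190 169 142
  86  51  49  50  49  47  52  47  56  50  49  50  50]
165 [ 58  59  59  57  57  59  60 117 165 181 195 203 220 196 207 189 163 138
  85  61  61  60  58  59  59  59  57  62  57  60  42]
180 [ 59  58  41  31  36  37  35 101 165 151 195 187 190 187 176 164 142 119
  51  31  34  31  33  47  58  54  52  56  58  56  59]
```

The shank edges in the wrist image match the model within half a pixel. The ears and the tray front match the station estimate within about 1 mm. I'll go to the pre-insert pose.

Call:
jog_arm --pt "-0.012 -0.012 0 0 0 0 0" --pt "-0.0133 -0.0153 -0.01 0 0 0 0" --pt "0 0 -0.025 0 0 0 0" --pt "0 0 -0.03 0 0 0 0" --pt "0 0 -0.03 0 0 0 0" --pt "0 0 -0.03 0 0 0 0" --pt "0 0 -0.03 0 0 0 0" --pt "0 0 -0.02 0 0 0 0" --pt "0 0 -0.016 0 0 0 0" --pt "0 0 0 0 0 0 0"

```text
t: 19.25
eef_pos: [0.4611, -0.0322, 0.0608]
tool_rot: [0.0, 1.0, 0.017, -0.001]
contact_force: [-0.6, 0.8, -0.8]
gripper_width: 0.221
grasp_force: 58.8
```

```bash
python3 - <<'E'
from h import *
import pickle
S=lambda x,y,z:O+Rs.apply([x,y,z])
diff(S(-.156,-.0895,.0626),G(YAW))
s=cam("side");t=cam("top");pickle.dump((s,t),open("c5.pkl","wb")); o=bot.get_obs()
q=R.from_quat(o["tool_rot"],scalar_first=True); T=lambda x,y,z:o["eef_pos"]+q.apply([x,y,z])
for n,c in(("side",s),("top",t)):
    im=c["img"].astype(int);P=proj(c,[T(x,0,.0106) for x in(.05,.07,.09,.111)]);print(n,P.round(1).tolist())
    red=(im[:,:,0]-im[:,:,1]>30)
    for p in P.round().astype(int):
        x,y=p
        print("v",y-10,im[y-10:y+11,x].mean(1).astype(int)); print("h",x-14,im[y,x-14:x+15].mean(1).astype(int))
E
```

```text
dpos [0.0022 0.0001 0.0018] drot [ 0.0009 -0.0025  0.0013] q [ 0.1   0.44 -0.2   2.19  0.17  0.53 -1.76] F [-0.6  0.8 -0.8] t 19.25 w 0.22066565055761067
side [[238.6, 202.3], [244.6, 205.7], [250.6, 209.2], [257.0, 213.0]]
v 192 [ 43  45  43  48  47  44  52  50  48  69 250 236 193 120  56  49  51  53
  53  45  46]
h 225 [ 27  26  27  19  16  16  19  13  12 115 168 207 232 244 250 143  52  42
  51  54  51  54  50  53  54  51  54  52  52]
v 196 [ 51  50  53  54  54  52  51  50  43 168 242 228 171  79  51  48  51  50
  44 103 254]
h 231 [ 50  44  45  45  53  52  52  52  56  82 139 183 218 237 242 243 128  49
  46  48  47  38 205 247 243 242 241 240 252]
v 199 [ 53  53  54  54  49  53  54  47  34 104 238 233 200 129 216 234 235 122
 149 177 188]
h 237 [ 52  50  53  54  52  50  53  55  79 140 184 217 236 240 238 201 217 242
 242 240 239 251 253 249 185  91  81 239 242]
v 203 [245 242 241 241 240 240 239 251 253 254 254 254 254 254 241 240 252 251
 250 250 251]
h 243 [ 52  50  50  44 192 239 237 248 216 137 130 161 182 189 254 243 108  92
  99 139 218 240 237 237 237 238 240 246 153]
top 
[... 236 characters left out ...]

 120 117 118 119 121 116 121 122 126 127 130]
v 195 [202 199 198 188 162 135 125 130 138 144 150 155 156 150 136 120 115 118
 117 120 122]
h 254 [131 132 135 135 137 140 142 140 144 143 143 147 148 150 150 149 152 153
 153 155 153 154 155 157 156 154 142 123 110]
v 188 [246 246 246 240 230 216 205 202 199 198 188 162 135 125 130 138 144 150
 155 156 150]
h 254 [246 245 244 244 244 244 245 246 245 242 235 221 202 198 188 170 178 207
 215 204 181 152 120 108 103  99 105 119 127]
v 180 [219 218 192 153 150 195 232 243 246 246 246 240 230 216 205 202 199 198
 188 162 135]
h 254 [235 234 234 235 233 231 223 218 211 215 235 244 245 245 246 246 246 246
 246 246 237 196 127  79  68  67  65  63  65]
```

Call:
jog_arm --pt "0 0 0.0026 0 0.0025 0 0" --pt "0.005 0.0002 0 0 0 0 0" --pt "0.005 0.0002 0 0 0 0 0" --pt "0.005 0.0002 0 0 0 0 0" --pt "0.004 0.0001 0 0 0 0 0" --pt "0.004 0.0002 0 0 0 0 0" --pt "0.004 0.0001 0 0 0 0 0" --pt "0 0 0 0 0 0 0"

```text
t: 20.15
eef_pos: [0.4907, -0.0298, 0.0649]
tool_rot: [0.0, 1.0, 0.018, -0.0]
contact_force: [0.6, -0.4, -0.7]
gripper_width: 0.219
grasp_force: 58.8
```

```bash
python3 - <<'E'
from h import *
S=lambda x,y,z:O+Rs.apply([x,y,z])
diff(S(-.066,-.0895,.0634),G(YAW)); print(bot.get_obs()["torque"])
E
```

```text
dpos [ 0.0625  0.001  -0.0015] drot [ 0.0001 -0.0005  0.0002] q [ 0.09  0.47 -0.2   2.12  0.16  0.57 -1.75] F [ 0.6 -0.4 -0.7] t 20.15 w 0.21908466797325996
[-0.05130366  0.00870598 -0.04017639]
```

No contact force, and the tip is inside the near ear's hole. I'll continue with small corrections.

Call:
jog_arm --pt "0.001 -0.0008 -0.0012 0 0 0 0" --pt "0.004 0 0 0 0 0 0" --pt "0.004 0.0001 0 0 0 0 0" --pt "0.004 0.0002 0 0 0 0 0"

```text
t: 20.55
eef_pos: [0.5035, -0.0305, 0.0638]
tool_rot: [0.0, 1.0, 0.018, -0.0]
contact_force: [-0.6, 0.2, -1.5]
gripper_width: 0.218
grasp_force: 58.8
```

Call:
jog_arm --pt "0.004 0.0001 0 0 0 0 0" --pt "0.004 0.0002 0 0 0 0 0" --pt "0.004 0.0001 0 0 0 0 0"

```text
t: 20.85
eef_pos: [0.5154, -0.03, 0.0637]
tool_rot: [0.0, 1.0, 0.018, -0.0]
contact_force: [0.4, 0.5, -0.5]
gripper_width: 0.219
grasp_force: 58.8
```

Call:
jog_arm --pt "0.004 0.0002 0 0 0 0 0" --pt "0.004 0.0001 0 0 0 0 0" --pt "0.004 0.0002 0 0 0 0 0"

```text
t: 21.15
eef_pos: [0.5274, -0.0295, 0.0637]
tool_rot: [0.0, 1.0, 0.018, -0.001]
contact_force: [-0.2, 0.6, -0.7]
gripper_width: 0.219
grasp_force: 58.8
```

Call:
jog_arm --pt "0.004 0.0002 0 0 0 0 0" --pt "0.004 0.0001 0 0 0 0 0" --pt "0.004 0.0002 0 0 0 0 0"

```text
t: 21.45
eef_pos: [0.5394, -0.029, 0.0637]
tool_rot: [0.0, 1.0, 0.018, -0.0]
contact_force: [-0.6, 0.3, -1.6]
gripper_width: 0.219
grasp_force: 58.8
```

Call:
jog_arm --pt "0.003 0.0001 0 0 0 0 0" --pt "0.003 0.0001 0 0 0 0 0" --pt "0.002 0.0001 0 0 0 0 0" --pt "0 0 0 0 0 0 0"

```text
t: 21.85
eef_pos: [0.5473, -0.0287, 0.0637]
tool_rot: [0.0, 1.0, 0.018, -0.0]
contact_force: [-0.1, -0.1, -2.1]
gripper_width: 0.221
grasp_force: 58.8
```

Call:
jog_arm --pt "0.002 0.0001 0 0 0 0 0" --pt "0.001 0 0 0 0 0 0" --pt "0.001 0 0 0 0 0 0"

```text
t: 22.15
eef_pos: [0.5511, -0.0286, 0.0637]
tool_rot: [0.0, 1.0, 0.018, -0.001]
contact_force: [0.1, -0.6, -1.1]
gripper_width: 0.221
grasp_force: 58.8
```

Call:
jog_arm --pt "0.001 0 0 0 0 0 0" --pt "0.001 0 0 0 0 0 0" --pt "0.001 0 0 0 0 0 0"

```text
t: 22.45
eef_pos: [0.5541, -0.0286, 0.0637]
tool_rot: [0.0, 1.0, 0.018, -0.0]
contact_force: [0.3, 0.5, -1.3]
gripper_width: 0.221
grasp_force: 58.8
```

Call:
jog_arm --pt "0.001 0 0 0 0 0 0" --pt "0.001 0 0 0 0 0 0" --pt "0.001 0 0 0 0 0 0"

```text
t: 22.75
eef_pos: [0.5557, -0.0287, 0.0634]
tool_rot: [0.0, 1.0, 0.018, -0.002]
contact_force: [-5.7, 0.1, 2.4]
gripper_width: 0.223
grasp_force: 59.1
```

The handle is up against the near ear (contact at 5.7 N). Now I release it and retreat straight up.

Call:
jog_arm --pt "-0.001 0 0 0 0 0 0" --pt "0 0 0 0 0 0 0.6" --pt "0 0 0 0 0 0 0.6" --pt "0 0 0 0 0 0 0.6" --pt "0 0 0 0 0 0 0.6" --pt "-0.002 0 0.01 0 0 0 0.6" --pt "-0.004 0 0.03 0 0 0 0.6" --pt "-0.005 -0.01 0.04 0 0 0 0.6" --pt "-0.005 -0.01 0.04 0 0 0 0.6" --pt "-0.005 -0.02 0.03 0 0 0 0.6"

```text
t: 23.75
eef_pos: [0.5355, -0.0675, 0.2171]
tool_rot: [-0.0, 1.0, 0.019, 0.001]
contact_force: [1.4, -0.7, 1.0]
gripper_width: 0.6
grasp_force: 0.0
```

Call:
jog_arm --pt "-0.01 -0.04 0.02 0 0 0 0.6" --pt "-0.01 -0.045 0 0 0 0 0.6" --pt "-0.01 -0.045 0 0 0 0 0.6" --pt "-0.01 -0.045 0 0 0 0 0.6" --pt "0 0 0 0 0 0 0.6" --pt "0 0 0 0 0 0 0.6"

```text
t: 24.35
eef_pos: [0.4945, -0.2447, 0.2343]
tool_rot: [0.0, 1.0, 0.016, -0.0]
contact_force: [1.0, 1.5, 0.7]
gripper_width: 0.6
grasp_force: 0.0
```

```bash
python3 - <<'E'
from h import *
S=lambda x,y,z:O+Rs.apply([x,y,z])
o=bot.get_obs(); print(o["eef_pos"],o["contact_force"],o["t"])
s=cam("side");t=cam("top")
for n,c in(("side",s),("top",t)):
    g=c["img"].mean(2); p=proj(c,[S(-.095,-.09,.062),S(-.025,-.09,.062),S(.045,-.09,.052)]); print(n,"pred handle tail/front top, tip",p.round(1).tolist())
    m=(g<70).astype(np.uint8); h=cv2.cvtColor(c["img"],cv2.COLOR_RGB2HSV); m&=((h[:,:,1]<100)).astype(np.uint8)
    k,l,st,ce=cv2.connectedComponentsWithStats(m); q=p[:2].mean(0)
    for i in range(1,k):
        if st[i,4]>25 and np.hypot(*(ce[i]-q))<20: print(st[i],ce[i].round(1))
    x0,y0=q.astype(int); 
    for r in range(y0-16,y0+17,3): print(r,g[r,x0-18:x0+34:2].astype(int))
E
```

```text
[ 0.49449624 -0.2446503   0.23426909] [1.00721715 1.52272424 0.65764185] 24.35
side pred handle tail/front top, tip [[241.8, 202.3], [263.3, 214.8], [285.5, 229.8]]
[240 203  24  18 195] [250.7 211.3]
192 [ 60  62  60  60  62  63  59  63  62  63  62  64  60  63  62  44 255 251
 229 240 253  94 216 237 242 249]
195 [ 65  61  64  60  64  63  64  62  65  61  60  61  61  59 167 254 250 249
 237 250  81 242 210 250 249 250]
198 [ 65  62  64  58  64  59  61  63  59  63  63  63  51 255 252 250 243 236
 188  85 242 245 252 249 250 248]
201 [ 62  64  61  64  61  63  63  64  61  61  60  49 255 252 251 238 241 151
  83 243 213 139 130 254 250 250]
204 [ 62  63  62  63  48  39  42  62  60  63 108 255 252 254 177 247  95 215
 142 239 238 221 135 139 147 192]
207 [ 64  62  62  47  38  42  38  36  36  33 255 254 251 252 250  86 241 241
 237 237 240 149 100 127 144 141]
210 [ 60  61  65  44  20  19  38  38  40  41  34  38 118 230  93 241 239 238
 237 245  99  90 100 130 139 140]
213 [ 65  64  64  65  66  28  18  15  16  37  36  36  40  39  32 198 237 238
 247  92  91  94  99 121 164 214]
216 [ 63  6
[... 937 characters left out ...]
59 218 126  63  62  61  62
  60  62  60  59  54  52  52  54]
194 [183 190 189 188 190 192 204 141  72  68  85 163 219 128  63  63  60  62
  61  61  63  57  52  51  53  54]
197 [228 240 246 246 246 247 244 173  75  68  84 165 218 126  65  63  62  60
  58  60  58  55  52  49  53  50]
200 [241 245 247 247 247 244 220 151  75  65  77 164 226 146  67  65  59  60
  60  57  54  53  55  55  50  49]
203 [244 244 244 243 244 239 198 138  74  68  72 162 219 136  65  58  60  59
  58  56  54  55  55  51  54  50]
206 [115 114 103 104 100 100  97  73  69  67  62  67  75  67  60  62  59  59
  58  53  52  51  54  53  46  49]
209 [65 63 63 64 64 63 61 58 58 54 53 53 52 62 61 59 59 59 58 52 52 50 54 50
 52 49]
```

```bash
python3 -c "
from station import bot
print(bot.hand_in())"
```

```text
the job is handed in; nothing more can be done
None
```

I handed the job in at about 24 s of robot time. The tray is home against the ears with the housing standing in it, and the pin is through ear, lug and ear with its handle by the near ear. The gripper is clear of everything; the hand-in returned no verdict.

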